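Padlock the specimen custody box

ROBOT

A 6-joint arm with a two-finger parallel gripper is mounted at the origin on a cart in front of the work surface, level with it; the furniture and walls round the work are solid. World frame = base frame: x ahead of the robot, y to its left, z up, the work surface at z = 0. Lengths are in m, angles in rad, forces in N, time in s.
With the tool pointing down it reaches from about 0.275 to 0.875 m from the base axis. Payload 12.5 kg.
Tool frame: the origin (TCP) lies on the centre line of the jaws, within the pads' length; the fingertips stand r.finger_overhang ahead of it and the grasp point (between the pads) lies 3 mm ahead of it (r.finger_overhang is the distance from the TCP to the fingertips, in m); z points along the fingers, y is the line along which they close (so a half turn about z gives the same grasp; the last joint's range is limited). The gripper opens to 85 mm and grips with 20 to 120 N. Pads are 22 mm wide; open, the fingers measure 114 mm over their backs; the gripper's body (76 mm by 85 mm) begins 54 mm behind the grasp point. The pads swing forward as they close: fully open they stand 13 mm farther back than shut.
Start: joints at [-1.409, 0.351, 1.652, -0, 1.139, -0.085], TCP at [0.134, -0.533, 0.253] pointing down, gripper open.
Joint ranges: [-2.75, 2.75], [-0.79, 2.1], [0.01, 2.65], [-1.57, 4.71], [0.07, 3.14], [-2.87, 2.87]. Speed limits (rad/s): [2.22, 2.22, 2.79, 3.14, 3.14, 3.14].

INTERFACE

Orientations are given as a unit quaternion [x, y, z, w].
In Python, from cell import r, optics gives the robot as it stands. The module is installed in compiled form; this text tells all that it offers. Calls block until the motion is done:
- r.move_to(position, orientation): joint-space move of the TCP to a pose.
- r.move_linear(position, rot=None, vel=0.15): straight line of the TCP; rot=None keeps the orientation; vel is the mean speed in m/s.
- r.set_joints(angles): joint-space move.
- r.set_gripper(opening, squeeze=None): opening from 0.0 (shut) to 1.0 (fully open); squeeze is the grip in N (None keeps the last); returns when the fingers have stopped.
- r.sleep(seconds).
- r.inverse_kinematics(position, orientation): joint angles nearest the present ones, or None.
- optics.get_image(name): name is "scene" or "top"; returns a dict with "pixels" (420x560x3 uint8, red, green, blue), "depth" (420x560 float32, m along the optical axis (not along the pixel's ray), 0 where there is no reading), "fx", "fy", "cx", "cy" (pixels), "D" ([k1, k2, p1, p2, k3] as OpenCV has them; the pictures are not rectified), "camera_from_world" (4x4, takes a point from world to camera coordinates). Camera axes: x right, y down, z forward; pixel columns grow to the right and rows downward; lengths in m; the calibration is good to about 2 mm. A picture is of the moment at which its call begins.
A pose or a line that the arm cannot do raises r.PlanningError and nothing moves.
- r.hand_in(): hands the job in; it is judged then, once.
Readings, each from a call of its own:
- r.current_t(): time.
- r.current_q(): joint angles.
- r.current_qvel(): joint speeds.
- r.current_effort(): joint torques, N m.
- r.current_tool_pos(): TCP position.
- r.current_ee_rot(): TCP orientation.
- r.current_contact_force(): force on the tool from outside, world axes, zero at the start.
- r.current_torque(): the same for the moment, N m.
- r.current_opening(): opening from 0.0 (shut) to 1.0 (fully open).
- r.current_finger_force(): force on a finger pad.
Only numpy, scipy, OpenCV 4.12 (cv2) and the standard library are available. Lean on these libraries where they do the work, as an engineer would, in place of code of your own. Each camera call takes 0.05 s, during which the arm holds its last target. There are 200 camera calls.

TASK

The two sealed specimen pots in the small grey steel box are ready for the courier: shut the lid, so that its hasp tab lies over the padlock in the front pocket, then swing the padlock's shackle round until its free leg stands over the hole in the tab. Press the shackle down through the tab into the padlock until the hidden pawl clicks and it stays down by itself when you let go; press with feeling and never force or ram it. Leave the other things on the bench where they are.

Things in the scene. Friction and masses are not known exactly. Their poses are not given: they have to be found in the camera images.
- custody_box: Small lidded steel box, painted light grey, 80 deep x 160 wide x 80 high with its lid shut, fixed to the bench; padlock on its front. Origin at the centre of its underside; x points to its back (the hinge side), y to its left, z up. Two specimen pots, 62 tall, stand inside and stay there.
- box_lid (a joint): Hinge of the lid at the top of the back wall, in rad: 0 is shut, it grows as the lid opens, 1.3 at most. Stiff enough to stay at any angle; about 1 to 4 N on the front edge moves it.
- lid_hinge (a point): Middle of the lid's hinge line (72 mm above the bench, along the box's y axis).
- lid_front (a point): Middle of the lid's front edge, upper face; in the lid's frame 84 mm in front of the hinge line and 8 mm above it (80 mm above the bench when shut). Lid 166 wide. At the left of this edge (centre 22 mm left of its middle) a steel hasp tab, 30 wide, 4 thick, stands 33 mm out to the front, with a 15 mm round hole that lies over the padlock's toe hole when the lid is shut.
- padlock: Laminated steel padlock body, 76 wide (y) x 30 deep (x) x 56 high, fixed in a pocket on the front of the box with its two holes upward. Origin at the centre of its top face (70 mm above the bench), 60 mm in front of the box's middle; axes as the box's. Right hole (y -22 mm): the shackle's heel leg, which never leaves it. Left hole: the toe hole.
- toe_hole (a point): Mouth of the toe hole in the padlock's top face, 22 mm left of its centre, 13 mm wide for the 10 mm toe leg. The upper face of the shut tab lies 8 mm above it. The hole's hard floor lies 1.5 mm below where the toe clicks home. Shackle, padlock and tab must not be pressed against each other with more than 25 N.
- shackle: Shackle of the padlock: a steel U bar 10 mm thick, legs 44 mm apart, open side down. Origin on the heel leg's axis, 100 mm below the crown's top; z up, y from heel leg to toe leg. It turns about the heel leg (home: its y parallel to the box's y; it starts swung out to the front by 0.8 to 1.4 rad, to be turned back clockwise seen from above), which takes under 1 N, and slides up and down along it.
- shackle_top (a point): Top of the shackle's crown (half ring, 22 mm mean radius), midway between the legs; axes as the shackle's. Raised it is 100 mm above the padlock's top, held up by a spring of 3 to 6 N. Pressed down with its toe in the hole it clicks 35 to 47 mm lower, differently from lock to lock; let go earlier it springs up again, after the click it stays down (53 to 65 mm).
- shackle_toe (a point): Round tip of the shackle's toe leg, 87 mm below the crown's top, 44 mm from the heel's axis along the shackle's y; raised, 13 mm above the padlock's top and 5 mm above the shut tab. From about 17 mm before the click it pushes a sprung pawl aside: 8 to 13 N on the shackle in all, then 6 to 7 N, until the pawl snaps into the toe leg's notch.
- strip_box: Bystander: white and green carton, 91 x 100 x 84 high mm. Origin at the centre of its underside.
- slide_box: Bystander: flat dark blue box, 130 x 42 x 32 high mm. Origin at the centre of its underside.
- bench_timer: Bystander: white upright bench timer, 24 x 66 x 66 high mm. Origin at the centre of its underside.
- tube_rack: Bystander: blue tube rack with three capped tubes, 60 x 140 x 62 high mm. Origin at the centre of its underside.
- mask_stack: Bystander: stack of light blue masks, 60 x 92 x 25 high mm. Origin at the centre of its underside.
- marker_pen: Bystander: black marker pen lying down, 136 long, 12 thick mm. Origin at the centre of its underside.
- tape_roll: Bystander: roll of cream tape lying flat, 49 across, 19 high mm. Origin at the centre of its underside.
- glass_screen: Fixed obstacle: a clear glass screen, 6 mm thick and 1.45 m tall, standing upright along the world's x to the left of the box, from 285 mm in front of this point to 290 mm behind it; the box is on the robot's right of it. Origin in the middle of its foot. Go round its front edge.

How it is judged:
On the way, in this order (a step that is already met when the one before it is completed fails the run):
1. the lid is shut while the shackle is still up (value of joint box_lid below 0.06 rad and z of shackle_top in the frame of padlock above 0.085 m), for 0.2 s.
2. the shackle is down in the padlock, its toe through the tab and in the toe hole (value of joint box_lid below 0.06 rad and z of shackle_top in the frame of padlock below 0.07 m and horizontal distance between shackle_toe and toe_hole below 0.005 m), for 0.2 s.
At the end, for the whole second after the job is handed in: The lid is shut (within 0.06 rad), the shackle's toe is within 5 mm of the toe hole's axis and the shackle has stayed down by itself: its top less than 70 mm above the padlock's top face (raised it is 100 mm), at rest (all of step 2 and linear speed of shackle below 0.01 m/s); the robot touches nothing.
It fails at once if the shackle is pushed against the padlock or the hasp tab with more than 25 N (contact force between shackle and custody_box above 25 N).
It fails at once if a bystander is shifted by more than 30 mm (distance of any of strip_box, slide_box, bench_timer, tube_rack, mask_stack, marker_pen, tape_roll from where it was at the start of the episode above 0.03 m).
It also fails if it takes over 61 s, if anything falls off the work surface, if the arm or the gripper's body presses on something with over 40 N, if the wrist force passes 120 N, or if a joint passes its speed limit or range.

## Working session

There is one attempt and no reset: what is moved stays moved. The work goes in short steps, each a Python script; the robot and the scene stay as the last script left them, time stands still between calls to the robot, and variables do not carry over. Pictures are saved under pics/ and viewed, at most 10 in all, crops included, and the job is handed in when it is done.

```bash
mkdir -p pics; cat > h.py <<'E'
import numpy as np, cv2
from cell import r, optics
def K(c): return np.array([[c["fx"],0,c["cx"]],[0,c["fy"],c["cy"]],[0,0,1.]])
def grab(n,tag):
    c=optics.get_image(n); cv2.imwrite(f"pics/{tag}.png",c["pixels"][:,:,::-1]); np.save(f"pics/{tag}.npy",c,allow_pickle=True); return c
def load(tag): return np.load(f"pics/{tag}.npy",allow_pickle=True).item()
def ray(c,u,v):
    p=cv2.undistortPoints(np.array([[[u,v]]],float),K(c),np.array(c["D"],float))[0,0]
    T=np.linalg.inv(c["camera_from_world"]); return T[:3,3],T[:3,:3]@np.array([p[0],p[1],1.])
def at_z(c,u,v,z):
    o,d=ray(c,u,v); return o+d*(z-o[2])/d[2]
def dep(c,u,v):
    o,d=ray(c,u,v); return o+d*c["depth"][int(v),int(u)]
def proj(c,P):
    T=np.array(c["camera_from_world"]); rv=cv2.Rodrigues(T[:3,:3])[0]
    return cv2.projectPoints(np.array(P,float).reshape(-1,3),rv,T[:3,3],K(c),np.array(c["D"],float))[0][:,0]
E
python3 - <<'E'
from h import *
a=grab("scene","s0");b=grab("top","t0")
for c in(a,b): print(np.linalg.inv(c["camera_from_world"])[:3].round(3).tolist())
print(r.finger_overhang,r.current_ee_rot(),r.current_t())
E
```

```text
[[-0.794, -0.428, 0.431, -0.054], [-0.607, 0.581, -0.542, 0.632], [-0.019, -0.693, -0.721, 1.043]]
[[-0.005, -0.999, 0.038, 0.456], [-1.0, 0.005, -0.006, -0.043], [0.006, -0.038, -0.999, 1.11]]
0.022 [ 9.92395645e-01  1.23087836e-01 -2.60563263e-05 -5.17795559e-04] 0.1
```

View pics/s0.png

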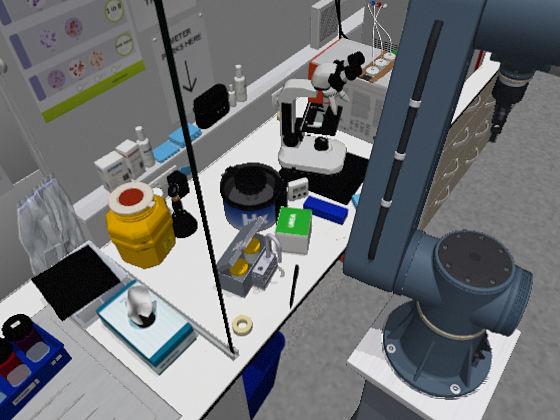

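View pics/t0.png

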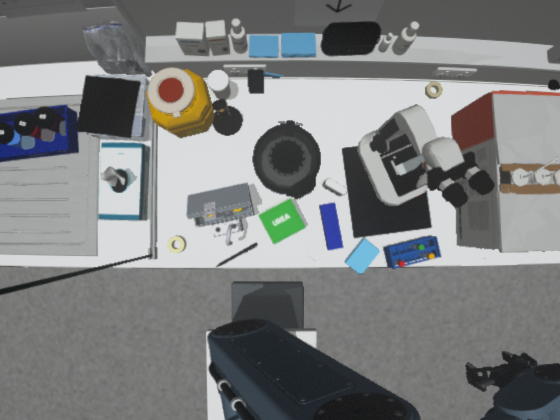

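The scene view shows the open box near (250,258) and the screen's edge at about (235,352). In the top view the lid is near (222,200) and the padlock and shackle near (230,230). I'll enlarge both.

```bash
python3 - <<'E'
from h import *
a=load("t0");b=load("s0")
A=cv2.resize(a["pixels"][175:255,180:280,::-1],None,fx=7,fy=7,interpolation=cv2.INTER_CUBIC)
B=cv2.resize(b["pixels"][210:310,205:325,::-1],None,fx=6,fy=6,interpolation=cv2.INTER_CUBIC)
cv2.imwrite("pics/t0c.png",A);cv2.imwrite("pics/s0c.png",B)
E
```

```text
(no output)
```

View pics/t0c.png

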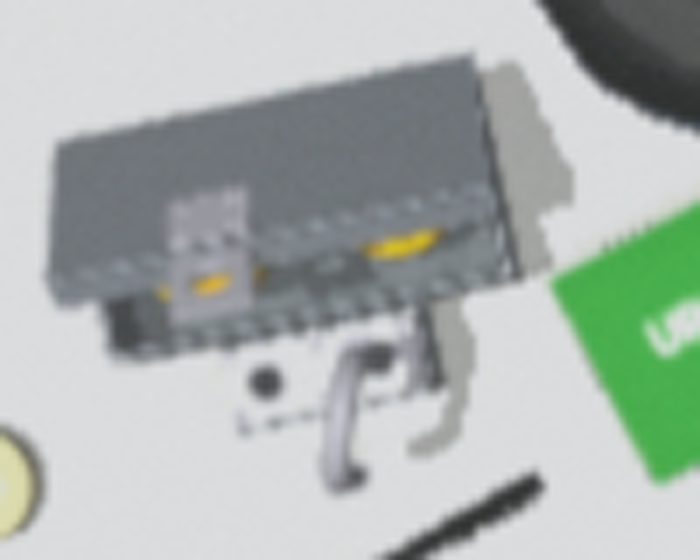

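View pics/s0c.png

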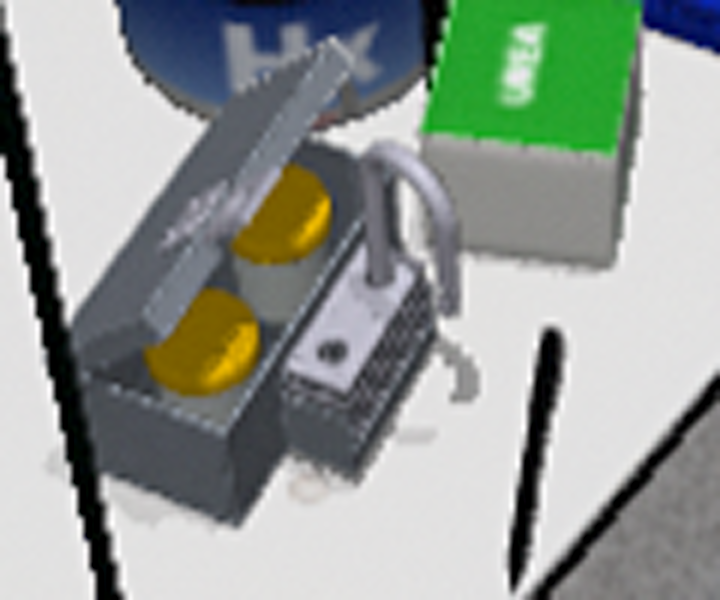

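In the top view the toe hole is at about (217.4,229.1) and the heel at (233.5,225.6), with the shackle toe at (229.5,243). In the scene view the toe hole is at (259.9,267.9) and the lid is open by roughly 0.7 rad.

```bash
python3 - <<'E'
from h import *
t=load("t0");s=load("s0")
T=lambda x,y:(180+(x+.5)/7-.5,175+(y+.5)/7-.5); S=lambda x,y:(205+(x+.5)/6-.5,210+(y+.5)/6-.5)
p=lambda n,v:print(n,np.round(v,4))
p("toehole T",at_z(t,*T(265,382),.07)); p("toehole S",at_z(s,*S(332,351),.07))
p("heel T",at_z(t,*T(380,356),.07)); p("heel S",at_z(s,*S(380,278),.07))
p("toe T",at_z(t,*T(352,478),.083)); p("toe S",at_z(s,*S(450,308),.085))
L=at_z(t,*T(55,143),.1);R=at_z(t,*T(475,55),.1); p("yaw lidback",np.arctan2(-(L-R)[0],(L-R)[1]))
L=at_z(t,*T(120,352),.07);R=at_z(t,*T(520,273),.07); p("yaw front",np.arctan2(-(L-R)[0],(L-R)[1]))
# crown
p("crown T",at_z(t,*T(350,410),.17)); p("crown S", at_z(s,*S(415,160),.165))
for n,q in {"lidface":[(90,180),(90,240),(400,90),(420,110),(400,150),(430,170),(120,260)]}.items():
    for x in q: p(n,dep(t,*T(*x)))
for q in [(30,70),(240,60)]: p("lock",dep(t,*T(*q)))
p("lockTop",dep(s,*S(320,370))); p("lidfrontR S",dep(s,*S(335,45)))
# screen foot
for uv in [(154,258),(157,150),(157,80)]: p("screen",at_z(t,*uv,0.0))
p("screenS",at_z(s,235,353,0))
p("strip box top", at_z(t,*T(553,285),.084)); p("pen",at_z(t,217,265,.01)); p("pen",at_z(t,256,244,.01))
E
```

```text
toehole T [0.4455 0.1137 0.07  ]
toehole S [0.4424 0.1113 0.07  ]
heel T [0.4553 0.0692 0.07  ]
heel S [0.4505 0.0685 0.07  ]
toe T [0.409  0.0785 0.083 ]
toe S [0.4087 0.072  0.085 ]
yaw lidback 0.2006
yaw front 0.1904
crown T [0.4366 0.0689 0.17  ]
crown S [0.4277 0.0677 0.165 ]
lidface [0.5222 0.1762 0.0969]
lidface [0.4985 0.1712 0.1195]
lidface [0.5566 0.0598 0.086 ]
lidface [0.5482 0.0514 0.0941]
lidface [0.5316 0.057  0.1135]
lidface [0.5235 0.0451 0.1231]
lidface [0.4905 0.1568 0.135 ]
lock [ 0.5745  0.2228 -0.0013]
lock [0.5778 0.1346 0.0009]
lockTop [0.4392 0.1232 0.0721]
lidfrontR S [0.5118 0.0191 0.1374]
screen [0.3615 0.3097 0.    ]
screen [0.677  0.3035 0.    ]
screen [0.8894 0.3088 0.    ]
screenS [0.3681 0.3012 0.    ]
strip box top [0.4821 0.0017 0.084 ]
pen [0.3426 0.1241 0.01  ]
pen [0.4021 0.0125 0.01  ]
```

```bash
cat >> h.py <<'E'
YAW=0.197; ex=np.array([np.cos(YAW),np.sin(YAW),0]); ey=np.array([-np.sin(YAW),np.cos(YAW),0]); ez=np.array([0,0,1.])
LOCK=np.array([.4485,.0907,.07]); HEEL=LOCK-.022*ey; TOE=LOCK+.022*ey; HINGE=LOCK+.1*ex+.002*ez
def down(phi): return np.array([np.cos(phi/2),np.sin(phi/2),0,0])
def F(): return np.array(r.current_contact_force())
E
python3 - <<'E'
from h import *
r.set_gripper(0.0)
q=down(YAW)
def tcp(th,rho=.075,up=0): return HINGE+.045*ey+ex*(-rho*np.cos(th)+.008*np.sin(th)+.011)+ez*(rho*np.sin(th)+.008*np.cos(th)+r.finger_overhang+up)
r.move_to(tcp(.95,up=.1),q)
print(r.current_q().round(2) if hasattr(r.current_q(),'round') else r.current_q(), F().round(1))
f0=F()
r.move_linear(tcp(.95),vel=.15)
for th in np.linspace(.85,.05,9):
    r.move_linear(tcp(th),vel=.08); f=F()-f0; print(round(th,2),f.round(1))
    if np.linalg.norm(f)>15: break
else:
    for k in range(16):
        r.move_linear(tcp(.05-.01*k),vel=.03); f=F()-f0; print(k,f.round(1),np.round(r.current_tool_pos()[2]-.022,4))
        if f[2]>9: break
print(r.current_t())
E
```

```text
[ 0.2   0.31  1.69 -0.    1.14  1.57] [0.1 1.3 0.1]
0.85 [ 0.8 -1.8 -0.6]
0.75 [-0.3 -1.4 -0.3]
0.65 [-0.  -1.9 -0.5]
0.55 [ 0.2 -1.6 -0.9]
0.45 [-0.3 -1.4  0. ]
0.35 [-0.2 -1.   0.8]
0.25 [-0.2 -1.5  0.9]
0.15 [ 0.  -1.5  0.1]
0.05 [-0.2 -2.2 -0.1]
0 [-0.  -1.2  0.3] 0.0839
1 [-0.1 -0.3  0.1] 0.083
2 [-0.8 -0.9  0.7] 0.0822
3 [-0.7 -1.  -0.3] 0.0815
4 [-0.  -1.8  0.8] 0.0807
5 [-0.5 -1.3  1.7] 0.08
6 [-3.7 -1.5 12. ] 0.0799
8.4333
```

```bash
python3 - <<'E'
from h import *
p=r.current_tool_pos(); r.move_linear(np.array(p)+[0,0,.16],vel=.25)
q=np.array(r.current_q()); q[0]-=.9; q[5]=0.2; r.set_joints(q); r.set_gripper(.45,squeeze=30)
t=grab("top","t1");s=grab("scene","s1")
A=cv2.resize(t["pixels"][195:255,190:260,::-1],None,fx=7,fy=7,interpolation=cv2.INTER_CUBIC)
B=cv2.resize(s["pixels"][220:300,225:300,::-1],None,fx=5.25,fy=5.25,interpolation=cv2.INTER_CUBIC)[:420]
cv2.imwrite("pics/c1.png",np.hstack([A,B])[:,:884]); print(r.current_t(),A.shape,B.shape)
I=cv2.imread("pics/c1.png"); cv2.imwrite("pics/c1.png",I[:,:800])
E
```

```text
11.3583 (420, 490, 3) (420, 394, 3)
```

View pics/c1.png

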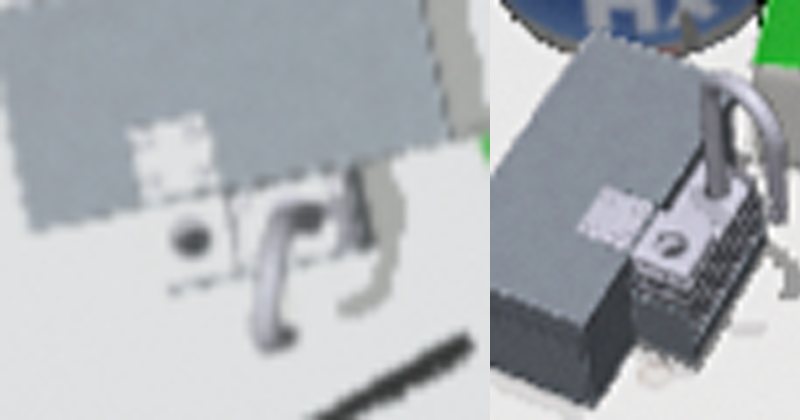

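The lid is shut and its tab hole sits over the toe hole, at (191,238) in the left crop. The shackle is still swung out, with its toe at about (278,340). Next I'll cage the crown loosely, swing it home, then grip it gently.

```bash
cat >> h.py <<'E'
HOME=YAW+np.pi/2
def crown(a,z=.168,heel=HEEL): 
    p=heel+.022*np.array([np.cos(a),np.sin(a),0]); p[2]=z; return p
E
python3 - <<'E'
from h import *
t=load("t1");s=load("s1")
print("tabhole",at_z(t,190+191.5/7-.5,195+238.5/7-.5,.078).round(4),at_z(s,225+180.5/5.25-.5,220+243.5/5.25-.5,.078).round(4),TOE.round(4))
a0=3.0
r.move_to(crown(a0,.26),down(a0)); f0=F()
r.move_linear(crown(a0),vel=.12); print("down",(F()-f0).round(1))
r.set_gripper(.2,squeeze=20); print("cage",(F()-f0).round(1),r.current_opening())
N=8
for a in np.linspace(a0,HOME,N+1)[1:]:
    r.move_linear(crown(a),rot=down(a),vel=.05); f=F()-f0; print(round(a,2),f.round(1))
    if np.linalg.norm(f[:2])>10: break
else:
    r.set_gripper(0.,squeeze=20); print("grip",(F()-f0).round(1),np.round(r.current_torque(),2),r.current_opening(),r.current_finger_force())
np.save("f0.npy",f0); print(r.current_t())
t=grab("top","t2");s=grab("scene","s2")
A=cv2.resize(t["pixels"][195:255,190:260,::-1],None,fx=7,fy=7,interpolation=cv2.INTER_CUBIC)[:,:400]
B=cv2.resize(s["pixels"][220:290,235:300,::-1],None,fx=6,fy=6,interpolation=cv2.INTER_CUBIC)
cv2.imwrite("pics/c2.png",np.hstack([A,B]))
E
```

```text
tabhole [0.4471 0.114  0.078 ] [0.4449 0.1119 0.078 ] [0.4442 0.1123 0.07  ]
down [-0.   0.2  0.5]
cage [-0.6  0.1 -0.5] 0.19908176037086786
2.85 [ 0.3  1.1 -0.1]
2.69 [-0.1 -0.1  0.8]
2.54 [-1.7  0.7  0.4]
2.38 [-0.8  1.2  0.5]
2.23 [-0.5  0.7  0.4]
2.08 [-0.9  0.4  0.3]
1.92 [-0.5  0.4 -0.9]
1.77 [0.5 0.2 0.2]
grip [ 0.3  1.6 -1.4] [ 0.11 -0.06  0.06] 0.11119060291425484 20.575507750036195
16.6333
```

View pics/c2.png

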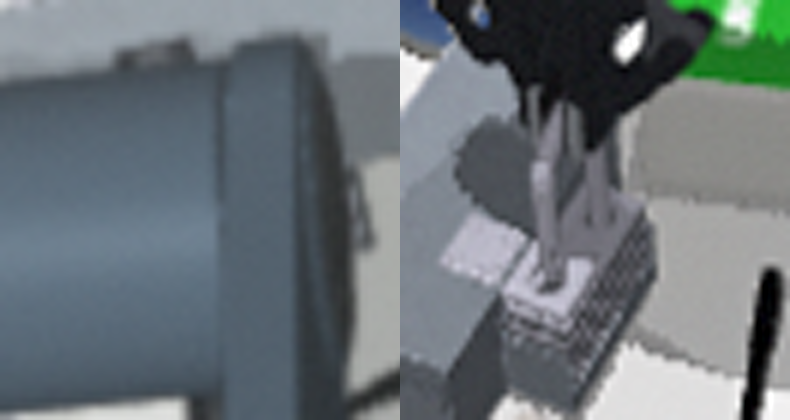

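In the right crop the toe tip, about (547,275), stands just over the tab hole, about (547,282), and the crown is held. Now I'll press in small steps, watching the force.

```bash
cat > press.py <<'E'
from h import *
import sys
f0=np.load("f0.npy"); goal=float(sys.argv[1]); step=float(sys.argv[2]); lim=float(sys.argv[3])
p=np.array(r.current_tool_pos()); z0=.168
tgt=p.copy(); out=[]
while z0-tgt[2]<goal:
    tgt[2]-=step; r.move_linear(tgt,vel=.02)
    f=np.mean([F() for _ in range(3)],0)-f0; d=z0-r.current_tool_pos()[2]
    out.append((round(d*1e3,1),*f.round(1)))
    if f[2]>lim or np.hypot(f[0],f[1])>10: out.append("STOP"); break
for o in out: print(*o if o!="STOP" else [o])
print(r.current_t(), r.current_opening())
E
python3 press.py .016 .001 9
```

```text
0.9 -1.7 1.1 1.8
2.0 -0.1 1.8 2.1
3.0 0.4 2.5 1.9
4.0 0.5 1.9 2.0
5.0 -0.7 1.9 2.9
6.0 1.2 2.1 2.7
7.0 1.1 2.3 2.7
8.0 1.5 2.8 3.6
9.1 1.9 2.3 1.7
10.0 0.6 2.1 2.9
11.0 1.5 2.6 2.2
12.0 0.6 3.1 2.6
13.0 2.4 3.0 3.3
14.1 1.6 3.0 3.0
15.1 1.5 2.3 3.4
16.0 0.8 2.3 2.6
17.0 0.1 2.7 3.0
20.9833 0.1070493630282842
```

```bash
cat >> press.py <<'E'
E
python3 -c "
from h import *
r.set_gripper(0.,squeeze=35); print((F()-np.load('f0.npy')).round(1))"
python3 press.py .030 .001 14.5 && python3 press.py .0365 .0005 14.5
```

```text
[1.4 2.9 3.1]
18.0 1.4 2.4 3.0
19.0 1.7 2.0 3.3
20.1 1.2 3.5 3.6
21.0 1.3 1.7 2.9
22.0 1.0 2.5 2.8
23.0 0.7 2.7 3.3
24.0 1.8 2.1 2.7
25.0 1.0 1.7 3.4
26.0 0.7 2.3 2.7
27.0 1.3 2.1 4.0
28.0 2.0 1.5 3.4
29.0 1.6 1.8 4.4
29.8 -0.0 2.3 5.6
30.8 -0.5 2.9 7.6
24.7 0.10039633276137692
31.0 -0.8 2.2 8.8
31.5 -0.8 1.5 9.8
32.0 -0.0 2.5 9.3
32.4 -1.5 1.7 10.1
32.9 -1.3 1.9 10.4
33.4 -0.9 2.5 10.7
33.9 -1.9 1.5 12.1
34.5 -0.4 1.5 7.0
34.9 -0.3 1.7 11.4
35.3 -1.5 1.9 12.9
36.3 1.6 2.3 2.8
36.7 0.3 3.3 5.2
27.7 0.1067210668333273
```

```bash
python3 press.py .0475 .0005 14.5
```

```text
37.1 0.1 1.7 6.4
37.6 -0.5 2.4 6.6
38.1 -0.2 3.2 7.8
38.6 0.1 2.6 6.5
39.1 -0.7 1.9 8.5
39.6 -1.1 2.9 8.1
40.0 0.3 2.8 7.2
40.6 -0.6 2.1 7.5
41.1 0.5 2.2 8.0
41.5 -0.7 2.0 8.2
42.0 0.6 2.3 9.1
42.5 -0.5 2.3 8.9
43.1 0.1 2.4 7.8
43.7 0.3 3.4 5.9
44.1 -0.3 2.2 6.8
44.6 -0.2 2.4 6.5
45.5 3.1 3.3 -5.8
45.9 2.7 2.1 -0.0
46.2 -0.2 0.7 4.3
46.7 0.5 0.9 5.3
47.2 0.1 1.7 4.8
47.8 -0.2 1.9 4.5
33.2 0.10050458891922377
```

There was a clear snap at about 45 mm. Now I'll release, lift off and check that it stays down.

```bash
python3 - <<'E'
from h import *
r.set_gripper(.4); print((F()-np.load("f0.npy")).round(1))
p=np.array(r.current_tool_pos()); r.move_linear(p+[0,0,.12],vel=.15)
q=np.array(r.current_q()); q[0]-=.7; r.set_joints(q)
t=grab("top","t3");s=grab("scene","s3"); print(r.current_t())
A=cv2.resize(t["pixels"][195:255,190:260,::-1],None,fx=7,fy=7,interpolation=cv2.INTER_CUBIC)[:,:400]
B=cv2.resize(s["pixels"][220:290,235:300,::-1],None,fx=6,fy=6,interpolation=cv2.INTER_CUBIC)
cv2.imwrite("pics/c3.png",np.hstack([A,B]))
for h in (.055,.1): print(((proj(s,crown(HOME,.07+h))[0]-[235,220]+.5)*6+[400,0]).round())
E
```

```text
[-0.6 -0.   0.9]
35.8083
[565. 174.]
[560. 104.]
```

View pics/c3.png

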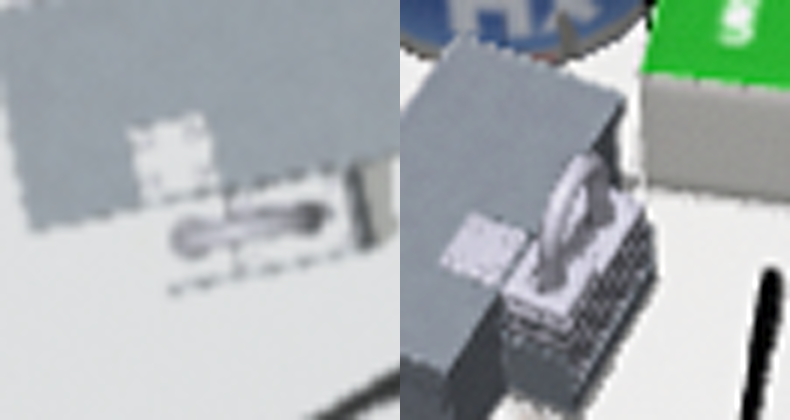

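The released shackle stays down: its crown is at about (575,160), against about 104 in row if it were raised. The toe is in the hole and the lid is shut.

```bash
python3 -c "
from h import *
print(r.hand_in())"
```

```text
the job is handed in; nothing more can be done
None
```

The job is handed in: the lid is shut and the shackle was pressed through the tab until it clicked, staying down by itself after I let go; the highest force I read while pressing was about 13 N, and none of the other things on the bench were touched.

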